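Lock the cam-arm coupler onto the cologne decanter

TASK

Set the chrome coupler onto the decanter's neck letting it down gently without a drop, and press straight down on it with about 2 kg, arms still up, until the rubber seal is squeezed solid. Then swing both cam arms down together, not one after the other, until they hang fully home beside the bell and the coupler is locked; never lean on the neck with more than about 3 kg, leave the bottles, the atomizer and the ring dish alone, and let go.

Things in the scene. Friction and masses are not known exactly. Their poses are not given: they have to be found in the camera images.
- coupler: loose chrome cam-lock coupler, 0.18 kg: a bell open at the bottom, 38 mm outside and 32 mm inside diameter, 40 mm tall with its domed top, ceiling 26.5 mm above the mouth; stands on its mouth on the tray. Origin: centre of the mouth (underside), z up. The cam arms are hinged at y = +22 mm (cam_a) and y = -22 mm (cam_b), 16 mm above the mouth, hinge axes along x
- coupler_grip (a point): middle of the coupler's two flat grip faces, on its axis 16 mm above the mouth; the faces, 22 mm wide, stand at the coupler's +x and -x, 40 mm over both, from 5 to 29 mm above the mouth: grasp it there, clear of the arms. Below them a ledge, 5 mm tall, juts out 7 mm under the fingertips (55 mm over both)
- cam_a (a joint): cam arm on the coupler's +y side, bar 14 mm wide, 5 mm thick. rad: 0 = open, pointing out and 50 degrees up; 0.873 level; grows swinging down; 2.443 = stop, hanging straight down beside the bell, locked. Stiff hinge (0.09 N m) stays where left. Over about the last 0.3 rad its cam, a pin 9.5 mm from the hinge, rides up under the neck's lip and draws the coupler down: 0.06 N m more
- cam_b (a joint): the same cam arm on the coupler's -y side, same values. The arms start 0 to 0.35 rad open, each on its own
- cam_a_tip (a point): centre of cam_a's end cross-bar (18 mm wide, 8 mm thick), 38 mm from the hinge
- cam_b_tip (a point): centre of cam_b's end cross-bar (18 mm wide, 8 mm thick), 38 mm from the hinge
- decanter: clear-glass refill decanter, fixed on the tray; origin: centre of its underside, z up. Glass body 82 mm across up to 34 mm, 60 mm at 46 mm, 24 mm from 58 to 66 mm height. From it rises a chrome neck on the same axis, 17 mm across, with a 28 mm collar, a groove, and a 28 mm lip, 6 mm thick, chamfered on top; a black rubber seal, 23 mm across, stands 4 mm proud of the lip
- decanter_neck (a point): point on the neck's axis 108 mm above the decanter's underside: the lowest place of the seal's top. The neck is screwed out by an unknown 0 to 20 mm, so the seal's top is 0 to 20 mm above this point (it stays put in use): find it by touch. Any yaw of the coupler fits. Resting on the free seal, the coupler's origin is 26.5 mm below the seal's top
- gasket (a joint): compression of the rubber seal, m: 0 free, about 0.0025 with both arms locked, 0.0035 solid; 5 N per mm. Too fine to be read from the noisy value: feel it
- tray: mirrored tray, 280 x 480 mm, fixed; its mirror, on which the things stand, is 8 mm above the dresser, a brass rim 14 mm. Origin: centre of the underside, long side along its y
- bottle_smoked: square cologne bottle of smoked glass, 42 x 42 x 89 mm with its cap; bystander. Origin: centre of the underside, z up
- bottle_amber: round cologne bottle of amber glass, 44 mm across, 85 mm tall with its cap; bystander. Origin: centre of the underside, z up
- bottle_clear: flat cologne bottle of clear glass, 30 x 54 x 85 mm with its cap; bystander. Origin: centre of the underside, z up
- ring_dish: white ceramic ring dish, 68 mm across, 18 mm tall; bystander. Origin: centre of the underside, z up
- atomizer: slim chrome atomizer, 25 mm across, 78 mm tall, on the dresser beside the tray; bystander. Origin: centre of the underside, z up
There are look-alikes about, which are no part of the job. What is shaped like the coupler but purple or yellow is not meant.

How it is judged:
On the way, in this order (a step that is already met when the one before it is completed fails the run):
1. the coupler sits on the neck, arms still up, and the seal is pressed in by 2.8 mm or more (horizontal distance between coupler and decanter below 0.004 m and angle between coupler's own z axis and vertical below 0.1 rad and value of joint gasket above 0.0028 m and value of joint each of cam_a, cam_b below 0.5 rad), for 0.1 s.
2. both cam arms are swung home (value of joint each of cam_a, cam_b above 2.3 rad), for 0.2 s.
At the end, for the whole second after the job is handed in: The coupler is at rest upright (within 0.1 rad) on the decanter's neck, on its axis within 4 mm, its mouth 74 to 104 mm above the decanter's underside, both cam arms at 2.3 rad or more, and the locked arms alone hold the seal pressed in by at least 1.2 mm (all of step 2 and value of joint gasket above 0.0012 m and horizontal distance between coupler and decanter below 0.004 m and angle between coupler's own z axis and vertical below 0.1 rad and z of coupler in the frame of decanter between 0.074 and 0.104 m and linear speed of coupler below 0.02 m/s); the robot touches nothing.
It fails at once if one arm swung past 2.1 rad while the other is short of 1.3 rad ((value of joint cam_a above 2.1 rad and value of joint cam_b below 1.3 rad) or (value of joint cam_b above 2.1 rad and value of joint cam_a below 1.3 rad)).
It fails at once if the coupler bears on the decanter and its neck with more than 32 N before the arms are down, or 60 N in locking (pull of the cams included) ((contact force between coupler and decanter above 32 N and value of joint cam_a below 1.6 rad) or contact force between coupler and decanter above 60 N).
It fails at once if the coupler drops onto the neck (faster than 0.3 m/s with its mouth below the lip) (horizontal distance between coupler and decanter below 0.015 m and z of coupler in the frame of decanter below 0.125 m and linear speed of coupler above 0.3 m/s).
It fails at once if a bottle, the atomizer or the ring dish is shifted by more than 20 mm or tipped (distance of any of bottle_smoked, bottle_amber, bottle_clear, ring_dish, atomizer from where it was at the start of the episode above 0.02 m or angle between any of bottle_smoked, bottle_amber, bottle_clear, ring_dish, atomizer's own z axis and vertical above 0.3 rad).
It also fails if it takes over 58 s, if anything falls off the work surface, if the arm or the gripper's body presses on something with over 40 N, if the wrist force passes 120 N, or if a joint passes its speed limit or range.

ROBOT

A 6-joint arm with a two-finger parallel gripper is mounted at the origin on the work surface. World frame = base frame: x ahead of the robot, y to its left, z up, the work surface at z = 0. Lengths are in m, angles in rad, forces in N, time in s.
With the tool pointing down it reaches from about 0.35 to 0.775 m from the base axis. Payload 7.3 kg.
Tool frame: the origin (TCP) lies at the very end of the fingers, on their centre line; the grasp point (between the pads) lies 19 mm behind it; z points along the fingers, y is the line along which they close (so a half turn about z gives the same grasp; the last joint's range is limited). The gripper opens to 92 mm and grips with 3 to 60 N. Pads are 19 mm wide; open, the fingers measure 130 mm over their backs; the gripper's body (75 mm by 190 mm) begins 47 mm behind the grasp point.
Start: joints at [-0.146, 0.342, 1.524, -0, 1.275, -0.146], TCP at [0.525, 0, 0.227] pointing down, gripper open.
Joint ranges: [-2.53, 2.53], [-0.77, 2.02], [0.04, 2.7], [-1, 4.14], [0.28, 2.66], [-3.11, 3.11]. Speed limits (rad/s): [2.57, 2.57, 3.14, 3.14, 3.14, 3.14].

INTERFACE

Orientations are given as a rotation vector (axis times angle).
In Python, from bench import bot gives the robot as it stands. The module is installed in compiled form; this text tells all that it offers.
- The arm moves only by the tool send_rows, never from a script. Its argument "commands" is text: rows parted by semicolons, each of 7 numbers parted by spaces: the shift along the tool's x, y, z in mm, then the turn, a rotation vector about the tool's x, y, z in degrees, then the opening, from 0 (shut) to 1 (fully open). A call has exactly 8 rows; each row shifts and turns the commanded pose from where the row before left it, along the tool's axes as they then stand; what a row does not reach is not made up. A row lasts 1/10 s, in which the tool goes at most 50 mm and 8.59 degrees, less where a joint would pass 70% of its speed; a pose out of reach is approached as far as the arm can. A call with a gripper value outside its range is refused whole. The fingers move at their own pace and stop on an object; the grip force is fixed at half the most. Time passes only in rows, so rows that do not move let the fingers close, or fill a call up. It gives the time, the measured TCP pose, the force, the opening and the grip force at its end, in the units of the state.
- bot.sense(): the state, without advancing time (a new reading comes with each control period).
- bot.grab_frame(name): name is "scene" or "side" or "wrist"; returns (picture, depth): 384x512x3 uint8, red, green, blue; 384x512 float32, m along the optical axis (not along the pixel's ray), 0 where there is no reading.
- bot.camera_model(name): a dict with "fovy" (degrees; the focal length in pixels is half the picture's height over the tangent of half this angle, whatever the lens; pixels are square), "cx", "cy" (the principal point, pixels), "dist_coeffs" ([k1, k2, p1, p2, k3] as OpenCV has them; the pictures are not rectified), "R" (3x3) and "t" (3): a world point X has camera coordinates R X + t. Camera axes: x right, y down, z forward; pixel columns grow to the right and rows downward; lengths in m; the calibration is good to about 2 mm. A picture is of the moment at which its call begins: read the wrist's pose just before it. camera_model takes no time and is no camera call; for the wrist camera it gives the pose at the moment of the call.
- bot.job_done(): hands the job in; it is judged then, once.
The state is a dict: "t": time; "q": joint angles; "joint_velocities": joint speeds; "effort": joint torques, N m; "position": TCP position; "tool_rot": TCP orientation; "contact_force": force on the tool from outside, world axes, zero at the start; "torque": the same for the moment, N m; "gripper_width": opening from 0.0 (shut) to 1.0 (fully open); "grasp_force": force on a finger pad.
Only numpy, scipy, OpenCV 4.12 (cv2) and the standard library are available. Lean on these libraries where they do the work, as an engineer would, in place of code of your own. Each camera call takes 0.05 s, during which the arm holds its last target. There are 200 camera calls.

## Working session

There is one attempt and no reset: what is moved stays moved. The work goes in short steps, Python scripts to look and compute and a tool call to move; the robot and the scene stay as the last step left them, time stands still between calls to the robot, and variables do not carry over. Pictures are saved under pics/ and viewed, at most 10 in all, crops included, and the job is handed in when it is done.

Besides the shell and the picture viewer there is one more tool, called after ">>>" in YAML: its name, and indented under it one key for each argument. send_rows: Moves the arm, as the interface text tells. Its arguments: {"type":"object","properties":{"commands":{"type":"string"}},"required":["commands"]}

```bash
mkdir -p pics
cat > h.py <<'E'
import numpy as np,cv2
from bench import bot
def grab(n,save=None):
    m=bot.camera_model(n); im,d=bot.grab_frame(n)
    if save: cv2.imwrite('pics/'+save,im[:,:,::-1])
    return m,im,d
def K(m):
    f=192/np.tan(np.radians(m['fovy'])/2); return np.array([[f,0,m['cx']],[0,f,m['cy']],[0,0,1.]])
def ray(m,u,v):
    p=cv2.undistortPoints(np.array([[[u,v]]],float),K(m),np.array(m['dist_coeffs'],float))[0,0]
    R=np.array(m['R']);t=np.array(m['t'])
    return -R.T@t, R.T@np.array([p[0],p[1],1.])
def onz(m,u,v,z):
    c,r=ray(m,u,v); return c+r*(z-c[2])/r[2]
def dep(m,d,u,v):
    c,r=ray(m,u,v); return c+r*d[int(v),int(u)]
def proj(m,X):
    R=np.array(m['R']);t=np.array(m['t'])
    return cv2.projectPoints(np.array(X,float).reshape(-1,3),cv2.Rodrigues(R)[0],t,K(m),np.array(m['dist_coeffs'],float))[0].reshape(-1,2)
E
python3 - <<'E'
from h import *
print(bot.sense())
ims=[]
for n in ('scene','side','wrist'):
    m,im,d=grab(n); np.savez(f'{n}.npz',im=im,d=d); import pickle; pickle.dump(m,open(n+'.pkl','wb'))
    ims.append(im); print(n,m['fovy'],np.round(-np.array(m['R']).T@m['t'],3),(d>0).mean())
cv2.imwrite('pics/scene.png',ims[0][:,:,::-1])
a=np.vstack(ims[1:]);cv2.imwrite('pics/sw.png',cv2.resize(a,None,fx=.78,fy=.78)[:,:,::-1])
E
```

```text
{'t': 0.0, 'q': array([-1.45989941e-01,  3.42699482e-01,  1.52499830e+00, -1.38330997e-05,
        1.27538789e+00, -1.45992149e-01]), 'joint_velocities': array([-0.00146888, -0.00145767,  0.00086981,  0.00111189, -0.00242775,
       -0.00082776]), 'effort': array([ 7.61924657e-04, -4.31245601e+01, -2.44219762e+01,  7.17750052e-02,
        5.59406646e-02, -1.04314388e-04]), 'position': array([5.24603904e-01, 8.15252732e-05, 2.26063553e-01]), 'tool_rot': array([-2.22059273e+00, -2.22060660e+00,  1.41558403e-03]), 'contact_force': array([ 1.01643784, -0.29446822,  0.2736851 ]), 'torque': array([-6.75414877e-04,  2.97776909e-02, -4.22461228e-05]), 'grasp_force': 0.0, 'gripper_width': 0.9984579512089798}
scene 44.77177873149864 [1.391 0.224 1.102] 0.9960174560546875
side 54.01633861163279 [0.323 0.639 0.762] 0.996002197265625
wrist 64.6526992856484 [0.524 0.066 0.384] 0.9736328125
```

View pics/scene.png

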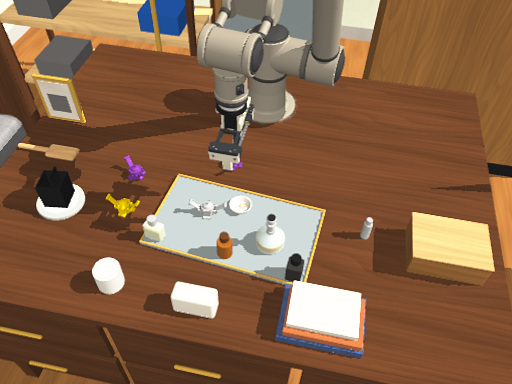

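View pics/sw.png

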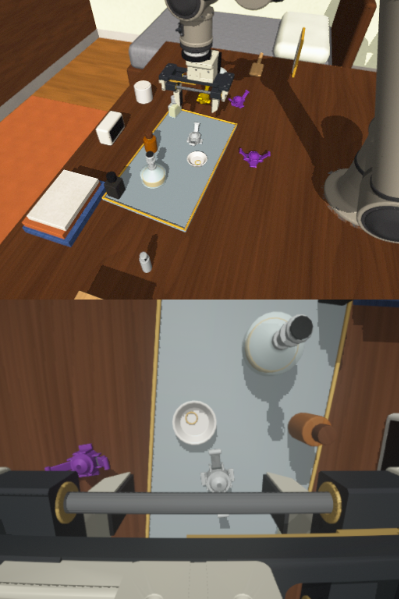

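Candidates in the scene image are chrome at (207,209), yellow at (122,206), and purple at (135,170) and (233,165). The coupler is the chrome one at (207,209), on the tray. The decanter is at (270,236).

Run:
```python
from h import *
import pickle
L={n:(pickle.load(open(n+'.pkl','rb')),np.load(n+'.npz')) for n in ('scene','side','wrist')}
m,z=L['scene']
for n,(u,v) in dict(coup=(207,209),dec_top=(271,217),decbody=(270,240),dish=(240,205),amber=(225,240),smoked=(295,262),clear=(154,225),atom=(367,224),purp=(233,165)).items():
    print(n,np.round(dep(m,z['d'],u,v),3))
m,z=L['wrist']
for u,v in [(280,230),(380,37),(275,200),(286,285),(277,205)]: print('w',u,v,np.round(dep(m,z['d'],u,v),3))
a=cv2.resize(L['scene'][1]['im'][185:285,180:320],None,fx=4,fy=4,interpolation=2)[:300]
b=cv2.resize(L['wrist'][1]['im'][180:310,220:350],None,fx=3,fy=3,interpolation=2)
o=np.zeros((300+0,560+0,3),np.uint8)
o=np.zeros((max(a.shape[0],b.shape[0]),560+390,3),np.uint8);o[:a.shape[0],:560]=a;o[:b.shape[0],560:]=b
cv2.imwrite('pics/c1.png',cv2.resize(o,None,fx=.84,fy=.84)[:,:,::-1])
```

```text
coup [ 0.574 -0.07   0.043]
dec_top [0.63  0.127 0.13 ]
decbody [0.653 0.132 0.057]
dish [0.515 0.015 0.013]
amber [0.699 0.017 0.085]
smoked [0.733 0.21  0.095]
clear [ 0.681 -0.19   0.069]
atom [0.543 0.388 0.063]
purp [ 0.389 -0.036  0.05 ]
w 280 230 [ 0.555 -0.064  0.043]
w 380 37 [0.622 0.128 0.129]
w 275 200 [ 0.548 -0.027  0.045]
w 286 285 [ 0.568 -0.159  0.008]
w 277 205 [ 0.551 -0.035  0.038]
```

View pics/c1.png

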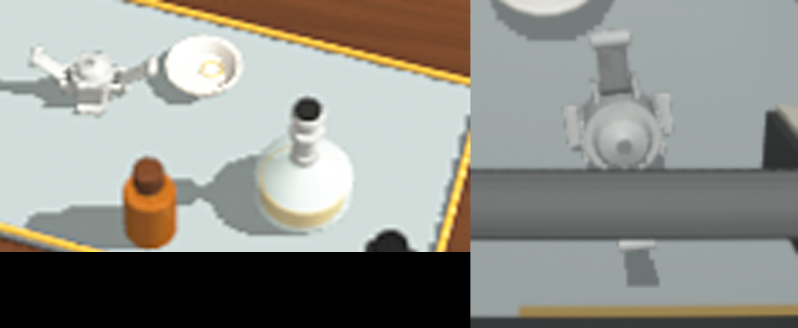

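The crop shows the chrome coupler with its dome at wrist px (281,237), arms roughly along world y and the grip ledges at (261,231) and (297,227). The decanter's black seal is at scene px ~(271,217). I'll now work out the metric positions.

Run:
```python
from h import *
import pickle
L={n:(pickle.load(open(n+'.pkl','rb')),np.load(n+'.npz')) for n in ('scene','side','wrist')}
m,z=L['wrist']
print('dome',onz(m,280.6,237,.048),onz(L['scene'][0],207.5,204,.046))
a,b=onz(m,260.7,230.8,.011),onz(m,297.2,226.8,.011); print('ledges',a,b,np.degrees(np.arctan2(*(b-a)[1::-1])))
a,b=dep(m,z['d'],286,277),dep(m,z['d'],275,195); print('tips',a,b)
# seal: dark blob in each view
S=[]
for n,(u,v,r) in dict(scene=(271,217,14),wrist=(384,37,28),side=(194,199,12)).items():
    m,z=L[n]; g=z['im'].max(2); k=np.zeros_like(g); cv2.circle(k,(u,v),r,255,-1)
    mask=((g<60)&(k>0)).astype(np.uint8)
    nn,lab,st,ce=cv2.connectedComponentsWithStats(mask); i=1+st[1:,4].argmax(); print(n,ce[i],st[i],np.median(z['d'][lab==i]))
    c,rr=ray(m,*ce[i]); rr/=np.linalg.norm(rr); S.append((c,rr))
for idx in ([0,1],[0,1,2]):
    A=sum(np.eye(3)-np.outer(S[i][1],S[i][1]) for i in idx);B=sum((np.eye(3)-np.outer(S[i][1],S[i][1]))@S[i][0] for i in idx);print(np.linalg.solve(A,B))
```

```text
dome [ 0.55541349 -0.07124403  0.048     ] [ 0.55804876 -0.07248166  0.046     ]
ledges [ 0.53262795 -0.07768818  0.011     ] [ 0.58027899 -0.07212691  0.011     ] 6.6567774477743065
tips [ 0.56265109 -0.12078804  0.05403909] [ 0.54764382 -0.0191763   0.05036958]
scene [271.17647059 217.35294118] [268 215   7   6  34] 1.2347676
wrist [385.80193237  36.06763285] [372  22  28  29 621] 0.2309654
side [191.66 197.14] [188 194   9   7  50] 0.85410243
[0.62810463 0.12862666 0.12618068]
[0.62900736 0.12886355 0.12679748]
```

>>> send_rows:
  commands: "-12 5 20 0 0 0 1;-12 5 20 0 0 0 1;-12 5 20 0 0 0 1;-12 5 20 0 0 0 1;-12 5 20 0 0 0 1;-12.5 6.5 20 0 0 0 1;0 0 0 0 0 -3.5 1;0 0 0 0 0 -3.5 1"

```text
t: 0.95
position: [0.556, -0.0728, 0.1054]
tool_rot: [-2.078, -2.353, 0.002]
contact_force: [-0.4, 0.0, -0.5]
gripper_width: 0.999
grasp_force: 0.0
```

Run:
```python
from h import *
s=bot.sense(); print(s['t'],s['position'],s['tool_rot'],s['contact_force'])
m,im,d=grab('wrist','w2.png'); import pickle; np.savez('wrist.npz',im=im,d=d); pickle.dump(m,open('wrist.pkl','wb'))
print(proj(m,[[.556,-.0725,.048],[.556,-.0725,.008]]))
```

```text
0.95 [ 0.55599635 -0.07281354  0.10544155] [-2.07835872e+00 -2.35297606e+00  1.63299696e-03] [-0.40751254  0.00336615 -0.51152487]
[[255.32778174 209.28017821]
 [255.16253303 195.78889199]]
```

View pics/w2.png

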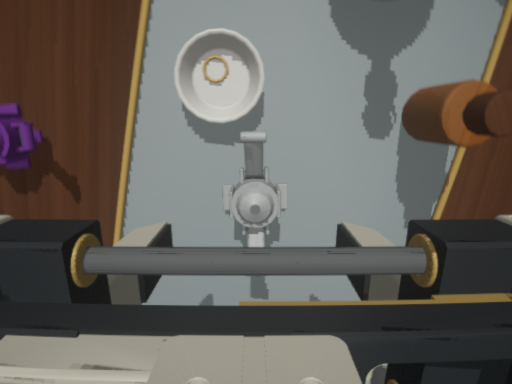

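The dome is at (255,208) and the prediction was (255,209). The ledges are centred at (255,197), and the fingers straddle the grip faces. Going down to grasp.

>>> send_rows:
  commands: "0 0 20 0 0 0 1;0 0 20 0 0 -1 1;0 0 20 0 0 0 1;0 0 15 0 0 0 1;0 0 10 0 0 0 1;0 0 5 0 0 0 1;0 0 0 0 0 0 0.6;0 0 0 0 0 0 0.3"

```text
t: 1.8
position: [0.557, -0.0726, 0.0173]
tool_rot: [2.061, 2.37, 0.001]
contact_force: [1.3, 0.2, -0.5]
gripper_width: 0.874
grasp_force: 0.0
```

>>> send_rows:
  commands: "0 0 0 0 0 0 0;0 0 0 0 0 0 0;0 0 0 0 0 0 0;0 0 0 0 0 0 0;0 0 0 0 0 0 0;0 0 -5 0 0 0 0;0 0 -10 0 0 0 0;0 0 -15 0 0 0 0"

```text
t: 2.6
position: [0.5559, -0.0723, 0.0469]
tool_rot: [-2.06, -2.37, 0.001]
contact_force: [-0.7, -0.4, -1.7]
gripper_width: 0.431
grasp_force: 30.0
```

>>> send_rows:
  commands: "0 0 -20 0 0 0 0;0 0 -25 0 0 0 0;0 0 -25 0 0 0 0;0 0 -25 0 0 0 0;0 0 -20 0 0 0 0;5 3 -9 0 0 0 0;10 6 0 0 0 0 0;18 10 0 0 0 0 0"

```text
t: 3.4
position: [0.5705, -0.0368, 0.1701]
tool_rot: [-2.062, -2.369, 0.001]
contact_force: [-0.1, 0.1, -2.4]
gripper_width: 0.435
grasp_force: 30.0
```

>>> send_rows:
  commands: "25 13 0 0 0 0 0;25 13 0 0 0 0 0;25 13 0 0 0 0 0;25 13 0 0 0 0 0;20 11 0 0 0 0 0;15 8 0 0 0 0 0;11 6 0 0 0 0 0;5 2 0 0 0 0 0"

```text
t: 4.2
position: [0.6279, 0.1246, 0.17]
tool_rot: [-2.059, -2.371, 0.001]
contact_force: [-0.6, 0.2, -1.9]
gripper_width: 0.438
grasp_force: 30.0
```

Run:
```python
from h import *
s=bot.sense(); print(s['t'],s['position'],s['tool_rot'],s['contact_force'])
m,a,d=grab('scene');ms,b,ds=grab('side');mw,w,dw=grab('wrist')
p=s['position']
for mm in (m,ms): print(proj(mm,[[p[0],p[1],p[2]-.008],[.629,.129,.129]]))
A=cv2.resize(a[150:270,205:345],None,fx=3,fy=3,interpolation=2);B=cv2.resize(b[120:240,140:280],None,fx=3,fy=3,interpolation=2)
cv2.imwrite('pics/c3.png',np.hstack([A,B])[:,:780,::-1])
```

```text
4.2 [0.62793111 0.12456973 0.16995165] [-2.05936978e+00 -2.37149210e+00  1.11739344e-03] [-0.62769755  0.17081103 -1.85767947]
[[270.78927781 208.47449828]
 [271.80515335 216.91688165]]
[[191.59235858 185.27946524]
 [192.10510292 196.58714661]]
```

View pics/c3.png

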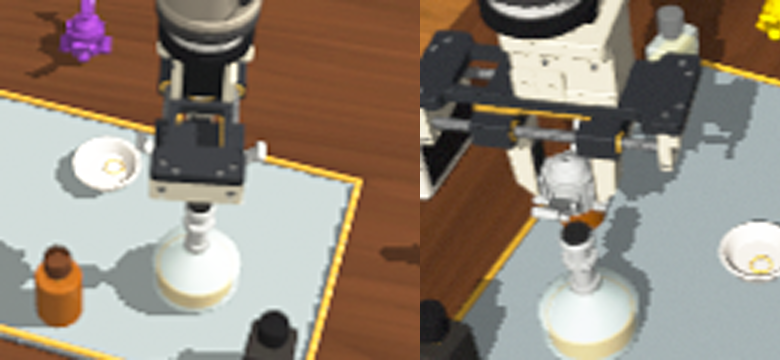

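>>> send_rows:
  commands: "4 1 0 0 0 0 0;0 0 6 0 0 0 0;0 0 6 0 0 0 0;0 0 6 0 0 0 0;0 0 5 0 0 0 0;0 0 4 0 0 0 0;0 0 3 0 0 0 0;0 0 0 0 0 0 0"

```text
t: 5.15
position: [0.6282, 0.1274, 0.1402]
tool_rot: [-2.061, -2.371, 0.001]
contact_force: [0.5, 0.5, -2.7]
gripper_width: 0.432
grasp_force: 30.0
```

Run:
```python
from h import *
s=bot.sense(); print(s['t'],s['position'],s['contact_force'])
m,a,d=grab('scene');ms,b,ds=grab('side')
p=s['position']
for mm in (m,ms): print(proj(mm,[[p[0],p[1],p[2]-.008],[.629,.129,.129]]))
A=cv2.resize(a[190:250,240:300],None,fx=6.5,fy=6.5,interpolation=2);B=cv2.resize(b[155:215,162:222],None,fx=6.5,fy=6.5,interpolation=2)
cv2.imwrite('pics/c4.png',np.hstack([A,B])[:,:,::-1])
```

```text
5.15 [0.62819365 0.12742337 0.14019923] [ 0.48493774  0.46718555 -2.67833368]
[[271.33088352 215.83325811]
 [271.80515335 216.91688165]]
[[192.54439561 195.22539575]
 [192.10510292 196.58714661]]
```

View pics/c4.png

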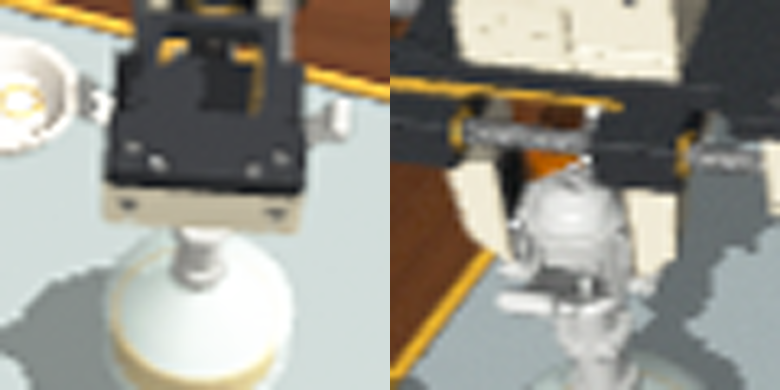

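>>> send_rows:
  commands: "0 0 2 0 0 0 0;0 0 2 0 0 0 0;0 0 2 0 0 0 0;0 0 2 0 0 0 0;0 0 2 0 0 0 0;0 0 2 0 0 0 0;0 0 2 0 0 0 0;0 0 0 0 0 0 0"

```text
t: 6.05
position: [0.6283, 0.128, 0.1265]
tool_rot: [-2.061, -2.371, -0.001]
contact_force: [0.0, 4.1, -2.7]
gripper_width: 0.433
grasp_force: 30.0
```

A +y side force of 4 N means the bell is touching the lip's chamfer, so I'll shift +y about 1 mm.

>>> send_rows:
  commands: "0.5 0 0 0 0 0 0;0.5 0 0 0 0 0 0;0 0 1 0 0 0 0;0 0 1 0 0 0 0;0 0 1 0 0 0 0;0 0 1 0 0 0 0;0 0 0 0 0 0 0;0 0 0 0 0 0 0"

```text
t: 6.85
position: [0.6282, 0.1283, 0.1225]
tool_rot: [-2.061, -2.371, 0.001]
contact_force: [0.6, 1.0, -2.1]
gripper_width: 0.437
grasp_force: 30.0
```

>>> send_rows:
  commands: "0.4 0 1 0 0 0 0;0 0 1 0 0 0 0;0 0 1 0 0 0 0;0 0 1 0 0 0 0;0 0 1 0 0 0 0;0 0 1 0 0 0 0;0 0 1 0 0 0 0;0 0 1 0 0 0 0"

```text
t: 7.65
position: [0.6282, 0.1289, 0.1147]
tool_rot: [2.061, 2.371, 0.0]
contact_force: [0.5, -0.0, -2.2]
gripper_width: 0.432
grasp_force: 30.0
```

>>> send_rows:
  commands: "0 0 0.6 0 0 0 0;0 0 0.6 0 0 0 0;0 0 0.6 0 0 0 0;0 0 0.6 0 0 0 0;0 0 0.6 0 0 0 0;0 0 0.5 0 0 0 0;0 0 0 0 0 0 0;0 0 0 0 0 0 0"

```text
t: 8.45
position: [0.6283, 0.1289, 0.1115]
tool_rot: [2.061, 2.371, 0.0]
contact_force: [-0.2, -0.6, 0.2]
gripper_width: 0.435
grasp_force: 30.0
```

>>> send_rows:
  commands: "0 0 0.3 0 0 0 0;0 0 0.3 0 0 0 0;0 0 0.3 0 0 0 0;0 0 0.3 0 0 0 0;0 0 0.3 0 0 0 0;0 0 0 0 0 0 0;0 0 0 0 0 0 0;0 0 0 0 0 0 0"

```text
t: 9.25
position: [0.6283, 0.1289, 0.1103]
tool_rot: [2.061, 2.371, 0.001]
contact_force: [-2.9, -0.1, 6.0]
gripper_width: 0.434
grasp_force: 30.0
```

>>> send_rows:
  commands: "0 0 0.3 0 0 0 0;0 0 0.3 0 0 0 0;0 0 0.3 0 0 0 0;0 0 0.3 0 0 0 0;0 0 0 0 0 0 0;0 0 0 0 0 0 0;0 0 0 0 0 0 0;0 0 0 0 0 0 0"

```text
t: 10.05
position: [0.6284, 0.1289, 0.1097]
tool_rot: [2.06, 2.37, 0.001]
contact_force: [-3.0, -0.3, 8.5]
gripper_width: 0.434
grasp_force: 30.0
```

>>> send_rows:
  commands: "0 -0.4 0.3 0 0 0 0;0 0 0.3 0 0 0 0;0 0 0.3 0 0 0 0;0 0 0.3 0 0 0 0;0 0 0.3 0 0 0 0;0 0 0.3 0 0 0 0;0 0 0 0 0 0 0;0 0 0 0 0 0 0"

```text
t: 10.85
position: [0.6284, 0.1289, 0.1088]
tool_rot: [2.06, 2.37, 0.003]
contact_force: [-3.5, -0.3, 13.1]
gripper_width: 0.434
grasp_force: 30.0
```

>>> send_rows:
  commands: "0 0 0.3 0 0 0 0;0 0 0.3 0 0 0 0;0 0 0.3 0 0 0 0;0 0 0.3 0 0 0 0;0 0 0.2 0 0 0 0;0 0 0 0 0 0 0;0 0 0 0 0 0 0;0 0 0 0 0 0 0"

```text
t: 11.65
position: [0.6285, 0.1289, 0.1083]
tool_rot: [2.059, 2.369, 0.004]
contact_force: [-5.2, -1.1, 17.3]
gripper_width: 0.432
grasp_force: 30.0
```

>>> send_rows:
  commands: "0 0 0.3 0 0 0 0;0 0 0 0 0 0 0;0 0 0 0 0 0 0;0 0 0 0 0 0 0;0 0 0 0 0 0 0;0 0 0 0 0 0 0;0 0 0 0 0 0 0;0 0 0 0 0 0 0"

```text
t: 12.45
position: [0.6286, 0.1289, 0.1083]
tool_rot: [2.059, 2.369, 0.004]
contact_force: [-7.2, -0.3, 19.1]
gripper_width: 0.439
grasp_force: 30.0
```

>>> send_rows:
  commands: "0 0.2 -1 0 0 0 0;0 0.2 -1 0 0 0 0;0 0 -1 0 0 0 0;0 0 -1 0 0 0 0;0 0 -1 0 0 0 0;0 0 -1 0 0 0 0;0 0 0 0 0 0 0;0 0 0 0 0 0 0"

```text
t: 13.25
position: [0.6283, 0.1289, 0.1109]
tool_rot: [2.061, 2.371, 0.0]
contact_force: [-1.2, -0.3, 2.8]
gripper_width: 0.431
grasp_force: 30.0
```

The z reading stayed at 0.1083 while the force rose, so the seal is solid at about 2 kg. Now releasing and repositioning crosswise.

>>> send_rows:
  commands: "0 0 -0.5 0 0 0 0;0 0 -0.5 0 0 0 0;0 0 0 0 0 0 0.6;0 0 0 0 0 0 1;0 0 0 0 0 0 1;0 0 0 0 0 0 1;0 0 -5 0 0 0 1;0 0 -15 0 0 0 1"

```text
t: 14.05
position: [0.6273, 0.1288, 0.131]
tool_rot: [-2.06, -2.369, 0.003]
contact_force: [0.3, 0.5, -0.1]
gripper_width: 0.906
grasp_force: 0.0
```

>>> send_rows:
  commands: "0 0 -20 0 0 0 1;0 0 -25 0 0 0 1;0 0 -25 0 0 0 1;0 0 -15 0 0 -6 1;0 0 0 0 0 -8 1;0 0 0 0 0 -8 1;0 0 0 0 0 -8 1;0 0 0 0 0 -8 1"

```text
t: 14.85
position: [0.6282, 0.1289, 0.2176]
tool_rot: [1.168, 2.916, 0.0]
contact_force: [-0.5, 0.1, 0.1]
gripper_width: 1.0
grasp_force: 0.0
```

>>> send_rows:
  commands: "0 0 0 0 0 -8 0.8;0 0 0 0 0 -8 0.8;0 0 0 0 0 -8 0.8;0 0 0 0 0 -8 0.8;0 0 0 0 0 -8 0.8;0 0 0 0 0 -8 0.8;0 0 0 0 0 -4 0.8;0 0 0 0 0 0 0.8"

```text
t: 15.65
position: [0.6282, 0.1288, 0.2175]
tool_rot: [-0.22, 3.133, -0.0]
contact_force: [-0.3, 0.5, 0.4]
gripper_width: 0.803
grasp_force: 0.0
```

Run:
```python
from h import *
s=bot.sense(); print(s['t'],s['position'],s['q'],s['tool_rot'],s['contact_force'],s['gripper_width'])
R=cv2.Rodrigues(s['tool_rot'])[0]; print(np.round(R,3), bot.camera_model('wrist')['R'])
m,a,d=grab('wrist','w5.png');
p=np.array([.6284,.129,0]); ex=np.array([np.cos(np.radians(8)),np.sin(np.radians(8)),0]);ey=np.array([-ex[1],ex[0],0])
print(proj(m,[p+[0,0,.144],p+ey*.046+[0,0,.149],p-ey*.046+[0,0,.149]]))
ms,b,d=grab('side'); 
B=cv2.resize(b[120:240,130:250],None,fx=4,fy=4,interpolation=2);
cv2.imwrite('pics/c5.png',np.hstack([cv2.resize(a,None,fx=.6,fy=.6),B[:230*2,:].copy()[:a.shape[0]*6//10]])[:,:,::-1])
```

```text
15.65 [0.6282393  0.12884033 0.21748322] [ 8.28680663e-02  5.66485940e-01  1.18637880e+00 -1.02621267e-05
  1.38816428e+00 -1.62801769e+00] [-2.19835522e-01  3.13332652e+00 -4.49737810e-06] [-0.25735429  0.48836715  0.42027846] 0.8025845658751708
[[-0.99  -0.14   0.001]
 [-0.14   0.99   0.   ]
 [-0.001 -0.    -1.   ]] [[-1.40275352e-01  9.90112526e-01  1.02763578e-04]
 [ 9.58858407e-01  1.35821515e-01  2.49285121e-01]
 [ 2.46806363e-01  3.50670939e-02 -9.68430131e-01]]
[[253.64573684 204.85784782]
 [312.63257606 206.70520431]
 [194.6486786  206.58265006]]
```

View c5.

View pics/c5.png

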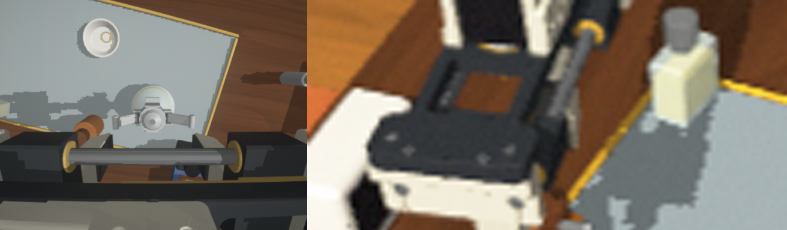

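Coupler is upright on the neck: dome at wrist px (253,200), arm tips at (195,203) and (312,205), level and under the fingers. Lowering onto the tips.

>>> send_rows:
  commands: "0 0 15 0 0 0 0.8;0 0 20 0 0 0 0.8;0 0 15 0 0 0 0.8;0 0 8 0 0 0 0.8;0 0 3 0 0 0 0.8;0 0 3 0 0 0 0.8;0 0 3 0 0 0 0.8;0 0 0 0 0 0 0.8"

```text
t: 16.55
position: [0.6283, 0.1288, 0.1502]
tool_rot: [-0.219, 3.134, -0.0]
contact_force: [0.3, -0.5, -0.0]
gripper_width: 0.801
grasp_force: 0.0
```

>>> send_rows:
  commands: "0 0 2 0 0 0 0.8;0 0 2 0 0 0 0.8;0 0 2 0 0 0 0.8;0 0 2 0 0 0 0.8;0 0 2 0 0 0 0.8;0 0 2 0 0 0 0.8;0 0 0 0 0 0 0.8;0 0 0 0 0 0 0.8"

```text
t: 17.35
position: [0.6284, 0.1289, 0.1384]
tool_rot: [-0.219, 3.133, -0.0]
contact_force: [-0.5, -0.4, 3.0]
gripper_width: 0.805
grasp_force: 1.1
```

>>> send_rows:
  commands: "0 0 2 0 0 0 0.8;0 0 2 0 0 0 0.8;0 0 2 0 0 0 0.8;0 0 2 0 0 0 0.8;0 0 2 0 0 0 0.8;0 0 2 0 0 0 0.8;0 0 0 0 0 0 0.8;0 0 0 0 0 0 0.8"

```text
t: 18.15
position: [0.6292, 0.1289, 0.1277]
tool_rot: [-0.219, 3.13, 0.0]
contact_force: [-0.2, -0.0, 9.9]
gripper_width: 0.802
grasp_force: 4.0
```

Run:
```python
from h import *
s=bot.sense(); print(s['t'],s['position'],s['contact_force'])
m,a,d=grab('wrist'); ms,b,d=grab('side'); mc,c,d=grab('scene')
B=cv2.resize(b[150:230,150:230],None,fx=4.8,fy=4.8,interpolation=2); 
cv2.imwrite('pics/c6.png',np.hstack([a[:,100:500],B])[:,:,::-1])
```

```text
18.15 [0.6291899  0.12893881 0.1276878 ] [-0.22649918 -0.02207673  9.86906748]
```

View pics/c6.png

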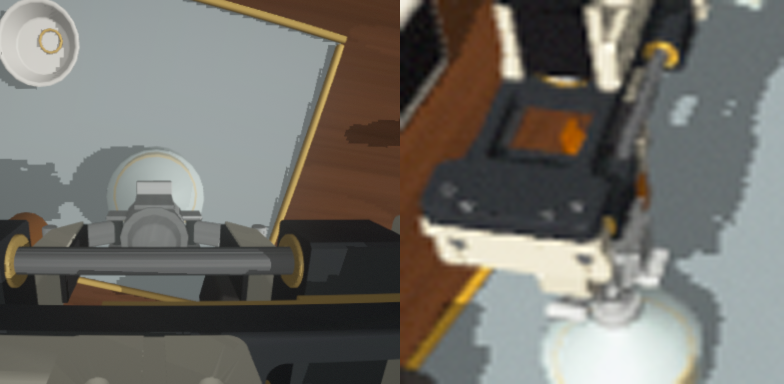

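Both arms are under the fingers and symmetric, close to level. Widening so the inner edges bear near the tips.

>>> send_rows:
  commands: "0 0 -2 0 0 0 0.8;0 0 -2 0 0 0 1;0 0 0 0 0 0 1;0 0 2 0 0 0 1;0 0 2 0 0 0 1;0 0 2 0 0 0 1;0 0 2 0 0 0 1;0 0 2 0 0 0 1"

```text
t: 19.1
position: [0.6285, 0.1289, 0.1204]
tool_rot: [-0.219, 3.133, 0.0]
contact_force: [0.1, 0.8, 7.3]
gripper_width: 0.997
grasp_force: 3.8
```

>>> send_rows:
  commands: "0 0 2 0 0 0 1;0 0 2 0 0 0 1;0 0 2 0 0 0 1;0 0 2 0 0 0 1;0 0 2 0 0 0 1;0 0 2 0 0 0 1;0 0 2 0 0 0 1;0 0 0 0 0 0 1"

```text
t: 19.9
position: [0.6285, 0.1288, 0.1062]
tool_rot: [-0.219, 3.133, -0.0]
contact_force: [0.2, 0.3, 7.2]
gripper_width: 0.999
grasp_force: 2.8
```

>>> send_rows:
  commands: "0 0 2 0 0 0 1;0 0 2 0 0 0 1;0 0 2 0 0 0 1;0 0 2 0 0 0 1;0 0 2 0 0 0 1;0 0 2 0 0 0 1;0 0 0 0 0 0 1;0 0 0 0 0 0 1"

```text
t: 20.7
position: [0.6284, 0.1289, 0.094]
tool_rot: [-0.219, 3.133, -0.0]
contact_force: [0.8, -0.0, 5.4]
gripper_width: 0.998
grasp_force: 2.2
```

>>> send_rows:
  commands: "0 0 2 0 0 0 1;0 0 2 0 0 0 1;0 0 2 0 0 0 1;0 0 1 0 0 0 1;0 0 0 0 0 0 1;0 0 0 0 0 0 1;0 0 0 0 0 0 1;0 0 0 0 0 0 1"

```text
t: 21.5
position: [0.6282, 0.1288, 0.0867]
tool_rot: [0.219, -3.134, -0.0]
contact_force: [0.5, -0.6, 2.6]
gripper_width: 1.002
grasp_force: 1.8
```

>>> send_rows:
  commands: "0 0 1 0 0 0 1;0 0 1.5 0 0 0 1;0 0 0 0 0 0 0.95;0 0 0 0 0 0 0.9;0 0 0 0 0 0 0.85;0 0 0 0 0 0 0.8;0 0 0 0 0 0 0.8;0 0 0 0 0 0 0.8"

```text
t: 22.3
position: [0.6283, 0.1288, 0.0846]
tool_rot: [-0.219, 3.134, -0.0]
contact_force: [1.1, 0.1, 1.2]
gripper_width: 0.801
grasp_force: 0.0
```

>>> send_rows:
  commands: "0 0 0 0 0 0 0.76;0 0 0 0 0 0 0.72;0 0 0 0 0 0 0.68;0 0 0 0 0 0 0.64;0 0 0 0 0 0 0.6;0 0 0 0 0 0 0.56;0 0 0 0 0 0 0.5;0 0 0 0 0 0 0.5"

```text
t: 23.1
position: [0.6279, 0.129, 0.0836]
tool_rot: [0.219, -3.133, -0.0]
contact_force: [4.0, 1.7, -12.1]
gripper_width: 0.53
grasp_force: 30.0
```

Width 48.8 mm matches both bars hanging beside the bell. Holding briefly, then releasing and retreating.

>>> send_rows:
  commands: "0 0 0 0 0 0 0.5;0 0 0 0 0 0 0.5;0 0 0 0 0 0 0.5;0 0 0 0 0 0 1;0 0 0 0 0 0 1;0 0 0 0 0 0 1;0 0 0 0 0 0 1;0 0 0 0 0 0 1"

```text
t: 23.9
position: [0.6284, 0.1288, 0.0851]
tool_rot: [-0.219, 3.133, -0.0]
contact_force: [0.7, 0.6, -0.2]
gripper_width: 0.913
grasp_force: 0.0
```

>>> send_rows:
  commands: "0 0 -5 0 0 0 1;0 0 -15 0 0 0 1;0 0 -20 0 0 0 1;0 0 -25 0 0 0 1;0 0 -25 0 0 0 1;0 0 -25 0 0 0 1;0 0 -15 0 0 0 1;0 0 0 0 0 0 1"

```text
t: 24.7
position: [0.6294, 0.129, 0.2177]
tool_rot: [-0.219, 3.128, 0.0]
contact_force: [0.0, -0.1, 0.5]
gripper_width: 1.0
grasp_force: 0.0
```

Run:
```python
from h import *
s=bot.sense(); print(s['t'],s['position'],s['contact_force'])
m,a,d=grab('wrist'); ms,b,d=grab('side')
B=cv2.resize(b[150:230,150:230],None,fx=4.8,fy=4.8,interpolation=2); A=cv2.resize(a[100:300,160:360],(384,384),interpolation=2)
cv2.imwrite('pics/c7.png',np.hstack([A,B])[:,:,::-1])
```

```text
24.7 [0.6293501  0.12898005 0.21769614] [ 0.04704903 -0.05044315  0.46547433]
```

View pics/c7.png

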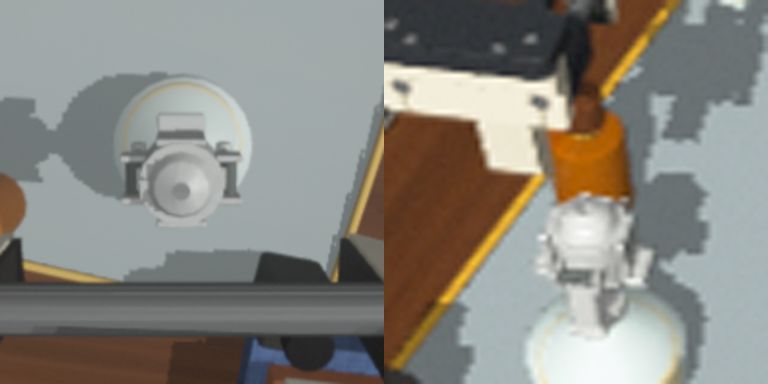

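Both arms hang symmetrically: wrist crop tips at x≈130 and 233 about the dome at 182. The coupler is upright and the gripper clear. Handing in.

```bash
python3 -c "
from bench import bot
print(bot.job_done())"
```

```text
the job is handed in; nothing more can be done
None
```

The coupler is on the decanter's neck, the seal was pressed solid at about 2 kg with the arms still up, both cam arms were swung home together, and the gripper is clear; I handed the job in at about 25 s, and no verdict was returned.

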